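Set the dial carriage of a brake-disc gauge to its marked stop

ROBOT

A 6-joint arm with a two-finger parallel gripper is mounted at the origin on the work surface. World frame = base frame: x ahead of the robot, y to its left, z up, the work surface at z = 0. Lengths are in mm, angles in rad, forces in N, time in s.
With the tool pointing down it reaches from about 350 to 875 mm from the base axis. Payload 4.2 kg.
Tool frame: the origin (TCP) lies midway between the tips of the shut fingers; the grasp point (between the pads) lies 19 mm behind it; z points along the fingers, y is the direction in which the jaws open and shut (so a half turn about z gives the same grasp; the last joint's range is limited). The gripper opens to 85 mm and grips with 20 to 120 N. Pads are 22 mm wide; open, the fingers measure 114 mm over their backs; the gripper's body (76 mm by 85 mm) begins 54 mm behind the grasp point. The pads swing forward as they close: fully open they stand 13 mm farther back than shut.
Start: joints at [-1.031, 0.385, 0.008, 0, -1.194, -0.259], TCP at [173.219, -600.495, 196.212] pointing down, gripper open.
Joint ranges: [-3.14, 3.14], [-1.21, 2.06], [-1.07, 1.41], [-3.16, 2.05], [-2.99, -0.16], [-3.1, 3.1]. Speed limits (rad/s): [2.79, 2.79, 3.14, 3.14, 3.14, 3.14].

INTERFACE

Orientations are given as a unit quaternion [x, y, z, w].
In Python, from bench import arm, eyes, nets gives the robot as it stands.
- The arm moves only by the tool jog_arm, never from a script. Its argument "rows" is a list of rows, each a list of 3 entries, a list of its own where there are three numbers: the shift along the tool's x, y, z in cm, then the turn, a rotation vector about the tool's x, y, z in degrees, then the finger opening in cm, from 0 to 8.54. In form: [[[x, y, z], [ax, ay, az], jaw], ...]. A call has 1 to 10 rows; each row shifts and turns the commanded pose from where the row before left it, along the tool's axes as they then stand; what a row does not reach is not made up. A row lasts 1/8 s, in which the tool goes at most 62.5 mm and 10.7 degrees, less where a joint would pass 70% of its speed; a pose out of reach is approached as far as the arm can. A call with a gripper value outside its range is refused whole. The fingers move at their own pace and stop on an object; the grip force is fixed at half the most. Time passes only in rows, so rows that do not move let the fingers close. It gives the time, the measured TCP pose, the force and the opening at its end, in the units of the state.
- arm.read_state(): the state, without advancing time (a new reading comes with each control period).
- eyes.get_image(name): name is "scene" or "top" or "wrist"; returns the picture (400x640x3 uint8, red, green, blue); there is no depth.
- eyes.camera_model(name): a dict with "K" (3x3 intrinsics, pixels), "rvec" (rotation vector, rad) and "tvec" (3), from world to camera coordinates, as OpenCV has them. Camera axes: x right, y down, z forward; pixel columns grow to the right and rows downward; lengths in mm; the calibration is good to about 2 mm. A picture is of the moment at which its call begins: read the wrist's pose just before it. camera_model takes no time and is no camera call; for the wrist camera it gives the pose at the moment of the call.
- arm.job_done(): hands the job in, once; it reports no verdict.
Trained networks look in the newest picture that a camera, given by its name, has taken for a name from the list of things; names that differ only in an ending like _2 or _b are one class to them, and where a whole thing is asked for, a point or a joint stands for the part that bears it (a point fixed in the world has none). Each returns a list of dicts, best first, with "conf" (0 to 1); they miss things now and then, are a little off and sometimes report something else, mostly with a low value. They report only what shows in the picture. A call takes as long as a camera call.
- nets.boxes_of(camera, name): "position" ([column, row] as shares, 0 to 1, of the picture: columns of its width, rows of its height, amid what is visible of it).
The state is a dict: "clock": time; "joints": joint angles; "joint_vel": joint speeds; "joint_efforts": joint torques, N m; "position": TCP position; "ee_rot": TCP orientation; "contact_force": force on the tool from outside, world axes, zero at the start; "wrist_torque": the same for the moment, N m; "gripper_width": finger opening in mm.
Only numpy, scipy, OpenCV 4.12 (cv2) and the standard library are available. Lean on these libraries where they do the work, as an engineer would, in place of code of your own. Each camera call takes 0.05 s, during which the arm holds its last target.

TASK

Set the disc gauge: with a fingertip, press down the red plate in the middle of the grey carriage to free its brake, and keep it pressed while you push the carriage along the rail until it rests against the green stop with the white line. Then let the plate spring up so that the carriage is braked there, and take the hand away. Do not drag the carriage while the plate is up, and do not pick up, carry or knock aside any of the loose things lying about.

Things in the scene. Friction and masses are not known exactly. Their poses are not given: they have to be found in the camera images.
- rail: the measuring rail, bolted down: a blue base 110 mm wide and 460 mm long with two steel guide bars (the -x one 26 mm high above the bench, the +x one, with the brake lip, 42 mm). Origin at the centre of its underside, on the bench; its y axis runs along the rail (the sliding direction), x across it, z up
- carriage_mid (a point): the middle of the top of the sliding carriage, 56 mm above the bench: a grey square frame, 92 x 92 mm, walls 14 to 16 mm thick, around a square well of 60 x 60 mm; round steel bumpers stand out at both ends, their tips 48 mm from this point along the rail. A white-faced dial gauge (48 mm wide, top 52 mm above the bench) sticks out on the rail's +x side, its centre 92 mm from this point. Axes as the rail's
- plate_top (a point): middle of the top of the red release plate, 58 x 58 mm, lying in the carriage's well, at rest 4 mm below the frame's rim, 52 mm above the bench. It is a lever hinged in the frame's +x wall, 38 mm from this point; pressed, it tilts down against a spring: its middle needs about 13 N for 2.5 mm, 16 N for the full 7.5 mm. Released, it springs up. At rest its axes are the rail's
- carriage (a joint): position of the carriage along the rail's y axis in m, 0 at the rail's middle. With the plate up a friction brake holds the carriage (25 to 35 N would be needed to drag it); the brake eases as the plate goes down and is off once its middle is 2.5 to 3 mm down, when under 4 N moves the carriage; with the plate let up again it is braked
- release (a joint): tilt of the red plate in rad: about 0 at rest, 0.2 fully down; its middle is then lower by 38 mm times this value
- green_stop_top (a point): the middle of the top of the marked stop: a green block with a white line on top, 80 mm across the rail, 24 mm along it, clamped on the rail (immovable), its top 56 mm above the bench. It may be at either end. Axes as the rail's. When the carriage's bumper touches it, this point and carriage_mid are 60 mm apart
- black_stop_top (a point): the same point of the other stop, a plain black block of the same size, clamped near the rail's other end; not wanted now
- socket: a bright steel wrench socket standing upright beside the rail, 28 mm in diameter, 58 mm tall; loose; origin at the centre of its underside
- brake_pad: a brake pad lying beside the rail, 45 x 90 x 16 mm, green back plate with two dark friction blocks; loose; origin at the centre of its underside
- spanner: a steel spanner lying on the bench to the robot's right (-y), 200 mm long, about 20 mm high; loose; origin at the centre of its underside
- brush: a brush with a yellow handle lying on the bench to the robot's left (+y), 190 mm long, about 20 mm high; loose; origin at the centre of its underside
- spray_can: a blue spray can standing far right, 64 mm in diameter, 170 mm tall; loose; origin at the centre of its underside
- grease_jar: a grey jar with an orange cap standing far left, 72 mm in diameter, 80 mm tall; loose; origin at the centre of its underside

How it is judged:
By the outcome, as a careful person would: the job done as asked, in the order asked, and still so for the second after the job is handed in, with the robot touching nothing.
It also fails if it takes over 35 s, if anything falls off the work surface, if the arm or the gripper's body presses on something with over 40 N, if the wrist force passes 120 N, or if a joint passes its speed limit or range.

## Working session

There is one attempt and no reset: what is moved stays moved. The work goes in short steps, Python scripts to look and compute and a tool call to move; the robot and the scene stay as the last step left them, time stands still between calls to the robot, and variables do not carry over. Pictures are saved under pics/ and viewed, and the job is handed in when it is done.

Besides the shell and the picture viewer there is one more tool, called after ">>>" in YAML: its name, and indented under it one key for each argument. jog_arm: Moves the arm, as the interface text tells. Its arguments: {"type":"object","properties":{"rows":{"type":"array","items":{"type":"array"}}},"required":["rows"]}

```bash
mkdir -p pics; ls; python3 - <<'E'
from bench import arm, eyes, nets
import cv2
for n in ["scene","top"]:
    im=eyes.get_image(n); cv2.imwrite(f"pics/{n}0.png",im[:,:,::-1])
    for o in ["carriage_mid","plate_top","green_stop_top","black_stop_top","rail","socket","brake_pad"]:
        r=nets.boxes_of(n,o); print(n,o,[(round(d["conf"],2),[round(d["position"][0]*640),round(d["position"][1]*400)]) for d in r[:2]])
s=arm.read_state(); print(s)
E
```

```text
pics
scene carriage_mid [(0.56, [290, 211])]
scene plate_top [(0.56, [285, 202]), (0.17, [392, 147])]
scene green_stop_top [(0.73, [240, 242])]
scene black_stop_top [(0.81, [324, 179]), (0.37, [195, 301])]
scene rail [(0.93, [279, 218])]
scene socket [(0.71, [228, 222])]
scene brake_pad [(0.72, [290, 178])]
top carriage_mid [(0.64, [329, 201])]
top plate_top [(0.76, [330, 206])]
top green_stop_top [(0.58, [376, 200])]
top black_stop_top [(0.66, [281, 210])]
top rail [(0.65, [329, 207])]
top socket [(0.4, [370, 229]), (0.29, [293, 238])]
top brake_pad [(0.71, [294, 242])]
{'clock': 0.8, 'joints': array([-1.03141991e+00,  3.84653947e-01,  7.90594294e-03,  1.50433437e-05,
       -1.19401187e+00, -2.58600821e-01]), 'joint_vel': array([-0.00096619,  0.00017485, -0.00097098,  0.00141624,  0.00025714,
       -0.00017801]), 'joint_efforts': array([ 3.62287165e-04, -3.92030847e+01,  1.88608503e+01,  4.19037491e+00,
       -1.81477631e-04, -9.29140242e-06]), 'position': array([ 173.2020558 , -600.49930202,  196.24446788]), 'ee_rot': array([-1.39929846e-01,  9.90161420e-01, -1.95133194e-05,  6.36566451e-07]), 'contact_force': array([ 0.17403859,  0.03409425, -0.06109074]), 'wrist_torque': array([-0.02754983, -0.00944604, -0.00949338]), 'gripper_width': 85.30157993958284}
```

View pics/scene0.png

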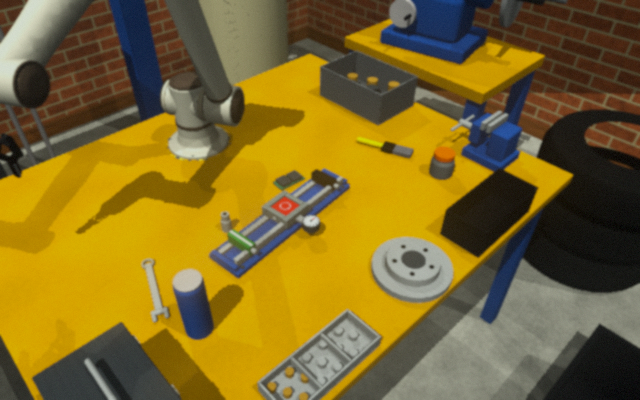

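View pics/top0.png

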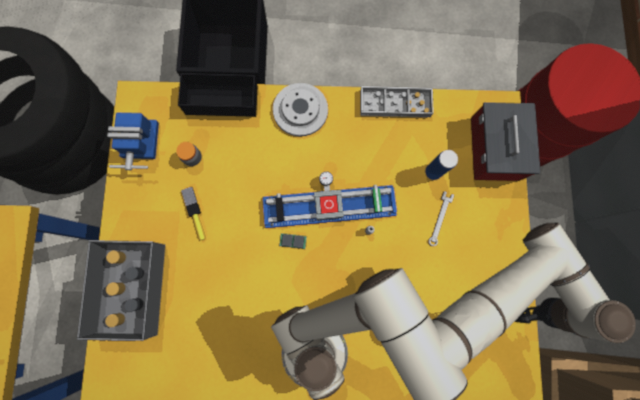

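```bash
cat > h.py <<'E'
import numpy as np, cv2
from bench import eyes
def ray(cam,uv,z):
    m=eyes.camera_model(cam); K=np.array(m["K"],float);R=cv2.Rodrigues(np.array(m["rvec"],float))[0];t=np.array(m["tvec"],float).ravel()
    c=-R.T@t; d=R.T@np.linalg.inv(K)@np.array([uv[0],uv[1],1.]); return c+d*(z-c[2])/d[2]
E
python3 - <<'E'
import cv2
t=cv2.imread("pics/top0.png")[150:270,240:420]; cv2.imwrite("pics/topc.png",cv2.resize(t,None,fx=4.4,fy=4.4,interpolation=cv2.INTER_CUBIC))
t=cv2.imread("pics/scene0.png")[130:310,170:370]; cv2.imwrite("pics/scc.png",cv2.resize(t,None,fx=3.3,fy=3.3,interpolation=cv2.INTER_CUBIC))
from h import *
for n,u,z in [("mid",(329,201),56),("plate",(330,206),52),("green",(376,200),56),("black",(281,210),56),("socket",(370,229),40),("pad",(294,242),16)]: print(n,ray("top",u,z).round(1))
for n,u,z in [("mid",(290,211),56),("plate",(285,202),52),("green",(240,242),56),("black",(324,179),56),("socket",(228,222),40)]: print("s",n,ray("scene",u,z).round(1))
E
```

```text
mid [501.2 -38.1  56. ]
plate [484.7 -41.9  52. ]
green [ 508.5 -197.8   56. ]
black [466.4 123.2  56. ]
socket [ 410.9 -179.5   40. ]
pad [363.   77.7  16. ]
s mid [522.5 -44.4  56. ]
s plate [482.1 -27.3  52. ]
s green [ 523.2 -212.4   56. ]
s black [486.8 118.3  56. ]
s socket [ 428.5 -182.7   40. ]
```

View pics/topc.png

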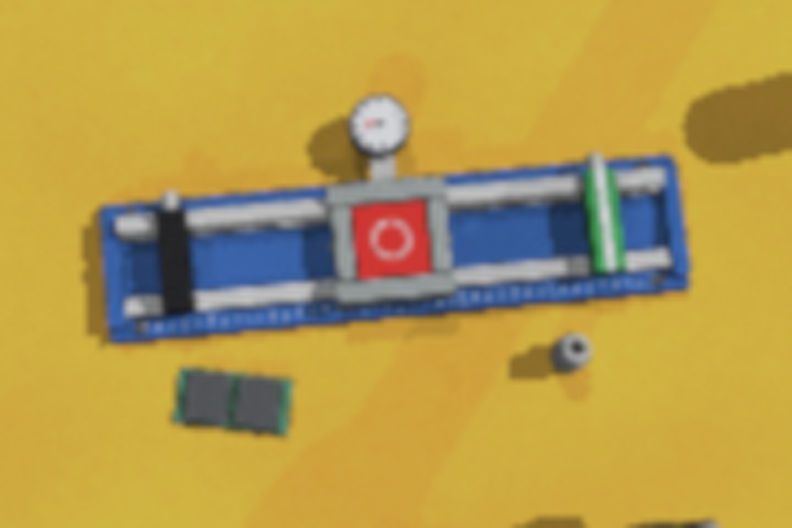

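View pics/scc.png

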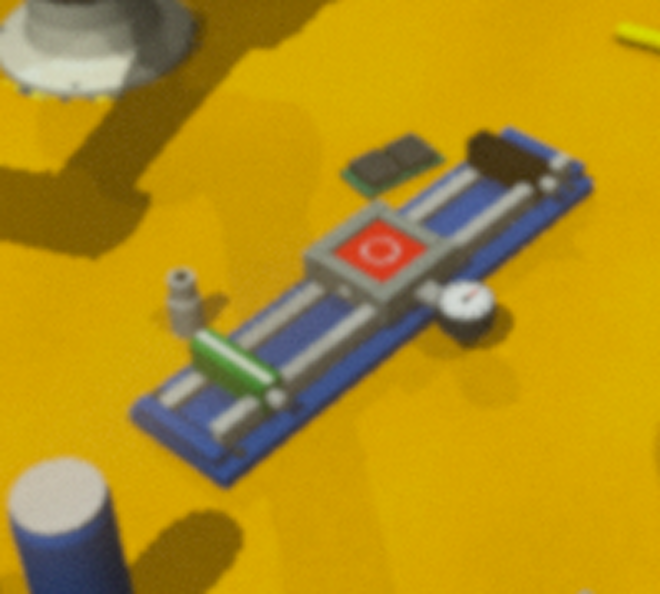

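The top view shows the plate's ring at about (329, 204), the green stop with its white line at (377, 199) and the black stop at (280, 209). The socket stands on the robot's side of the rail, near the green stop. Next I measure with colour masks.

```bash
python3 - <<'E'
from h import *
im=cv2.imread("pics/top0.png"); sc=cv2.imread("pics/scene0.png")
def mask(i,lo,hi,box):
    h=cv2.cvtColor(i,cv2.COLOR_BGR2HSV); m=cv2.inRange(h,lo,hi); o=np.zeros_like(m);x0,y0,x1,y1=box;o[y0:y1,x0:x1]=m[y0:y1,x0:x1];
    n,l,s,c=cv2.connectedComponentsWithStats(cv2.morphologyEx(o,cv2.MORPH_CLOSE,np.ones((7,7)))); k=1+np.argmax(s[1:,4]); return (l==k).astype(np.uint8)*255,c[k],s[k]
box=dict(top=(255,150,405,240),scene=(200,160,360,280))
for n,i in (("top",im),("scene",sc)):
    m,c,s=mask(i,(0,120,90),(8,255,255),box[n]); r=cv2.minAreaRect(cv2.findContours(m,0,1)[0][0]); print(n,"red",c,s,r, ray(n,c,52).round(1))
    m,c,s=mask(i,(45,80,50),(80,255,255),box[n]); r=cv2.minAreaRect(cv2.findContours(m,0,1)[0][0]);print(n,"green",c,s,r, ray(n,r[0],50).round(1))
    m,c,s=mask(i,(100,100,40),(125,255,255),box[n]); r=cv2.minAreaRect(cv2.findContours(m,0,1)[0][0])
    b=cv2.boxPoints(r);print(n,"blue",r);P=np.array([ray(n,q,10) for q in b]);print(P.round(1)); print(P.mean(0).round(1),[np.linalg.norm(P[k]-P[k-1]).round() for k in range(4)],[np.degrees(np.arctan2(*(P[k]-P[k-1])[1::-1])).round(2) for k in range(4)])
E
```

```text
top red [328.56785714 203.94285714] [320 195  18  18 280] ((328.5860900878906, 203.94674682617188), (16.6585750579834, 16.74911117553711), 84.80557250976562) [491.7 -37.   52. ]
top green [376.77456647 199.97687861] [372 189  10  23 173] ((376.4621276855469, 200.0448455810547), (22.58837127685547, 8.055412292480469), 85.2363510131836) [ 509.5 -200.4   50. ]
top blue ((329.1025085449219, 206.1270751953125), (29.967330932617188, 131.27682495117188), 84.80557250976562)
[[ 517.4  193.4   10. ]
 [ 571.5 -265.9   10. ]
 [ 465.1 -274.2   10. ]
 [ 412.9  179.3   10. ]]
[491.7 -41.9  10. ] [np.float64(105.0), np.float64(462.0), np.float64(107.0), np.float64(456.0)] [np.float64(7.7), np.float64(-83.29), np.float64(-175.58), np.float64(96.57)]
scene red [284.88963211 205.64548495] [272 197  27  19 299] ((285.0000305175781, 205.50001525878906), (17.022939682006836, 22.176673889160156), 51.34019088745117) [493.3 -37.4  52. ]
scene green [241.17622951 240.47540984] [229 231  26  20 244] ((239.73077392578125, 240.65383911132812), (27.457660675048828, 13.035454750061035), 33.690067291259766) [ 513.9 -206.9   50. ]
scene blue ((263.1246337890625, 251.1885223388672), (24.81696128845215, 85.23282623291016), 67.54306030273438)
[[ 487.7 -258.2   10. ]
 [ 536.5  -30.    10. ]
 [ 617.6  -69.9   10. ]
 [ 565.9 -285.3   10. ]]
[ 551.9 -160.8   10. ] [np.float64(83.0), np.float64(233.0), np.float64(90.0), np.float64(222.0)] [np.float64(160.92), np.float64(77.93), np.float64(-26.17), np.float64(-103.51)]
```

Both cameras agree on the plate: about (492.5, -37.2) at z 52. The rail's yaw is about 6.6°, and the green stop is on the -y side with about 103 mm to travel. I'll approach at the present height with the fingers shut.

>>> jog_arm:
  rows:
    - [[-2, 2, 0], [0, 0, 0], 0]
    - [[-4, 4, 0], [0, 0, 0], 0]
    - [[-4.2, 4.2, 0], [0, 0, 0], 0]
    - [[-4.2, 4.2, 0], [0, 0, 0], 0]
    - [[-4.2, 4.2, 0], [0, 0, 0], 0]
    - [[-4.2, 4.2, 0], [0, 0, 0], 0]
    - [[-4.2, 4.2, 0], [0, 0, 0], 0]
    - [[-4.2, 4.2, 0], [0, 0, 0], 0]
    - [[-4.2, 4.2, 0], [0, 0, 0], 0]
    - [[-4, 4, 0], [0, 0, 0], 0]

```text
clock: 2.05
position: [443.4, -110.8, 196.7]
ee_rot: [-0.14, 0.99, -0.0, 0.001]
contact_force: [0.6, -0.3, -0.3]
gripper_width: -0.2
```

>>> jog_arm:
  rows:
    - [[-4, 4, 0], [0, 0, 0], 0]
    - [[-2, 2, 0], [0, 0, 0], 0]
    - [[0, 0, 0], [0, 0, 9.5], 0]
    - [[0, 0, 4], [0, 0, 0], 0]
    - [[0, 0, 0], [0, 0, 0], 0]
    - [[0, 0, 0], [0, 0, 0], 0]

```text
clock: 2.8
position: [484.5, -38.6, 157.4]
ee_rot: [-0.058, 0.998, -0.0, 0.001]
contact_force: [0.8, -0.5, 0.8]
gripper_width: -0.1
```

```bash
cat > look.py <<'E'
from h import *
from bench import arm
import sys
from scipy.spatial.transform import Rotation as R
s=arm.read_state(); p=s["position"]; M=R.from_quat(s["ee_rot"]).as_matrix(); print("clk",s["clock"],p.round(1),s["contact_force"].round(1),s["gripper_width"].round(1)); print(M.round(3))
for n in sys.argv[2:]:
    im=eyes.get_image(n); cv2.imwrite(f"pics/{n}{sys.argv[1]}.png",im[:,:,::-1])
    h=cv2.cvtColor(im,cv2.COLOR_RGB2HSV); m=cv2.inRange(h,(0,120,90),(8,255,255))
    if n=="wrist":
        m=cv2.morphologyEx(m,cv2.MORPH_CLOSE,np.ones((25,25)))
        N,l,st,c=cv2.connectedComponentsWithStats(m); k=1+np.argmax(st[1:,4]); r=cv2.minAreaRect(cv2.findContours((l==k).astype(np.uint8),0,1)[0][0]); print(st[k],r,ray(n,r[0],52).round(1))
        b=np.array([ray(n,q,52) for q in cv2.boxPoints(r)]);print(b.round(1),[np.degrees(np.arctan2(*(b[k]-b[k-1])[1::-1])).round(1) for k in range(4)])
E
python3 look.py 1 wrist
```

```text
Traceback (most recent call last):
  File "look.py", line 5, in <module>
    s=arm.read_state(); p=s["position"]; M=R.from_quat(s["ee_rot"]).as_matrix(); print("clk",s["clock"],p.round(1),s["contact_force"].round(1),s["gripper_width"].round(1)); print(M.round(3))
                                                                                                                                               ^^^^^^^^^^^^^^^^^^^^^^^^
AttributeError: 'float' object has no attribute 'round'
```

```bash
sed -i 's/s\["gripper_width"\].round(1)/round(s["gripper_width"],1)/' look.py; python3 look.py 1 wrist top
```

```text
clk 2.8 [484.5 -38.6 157.4] [ 0.8 -0.5  0.8] -0.1
[[-0.993 -0.115  0.002]
 [-0.115  0.993 -0.   ]
 [-0.002 -0.001 -1.   ]]
[ 288  166   62   59 3560] ((318.5, 195.0), (58.0, 61.0), 90.0) [493.  -36.4  52. ]
[[468.5 -67.9  52. ]
 [462.  -11.5  52. ]
 [518.8  -3.3  52. ]
 [525.7 -62.7  52. ]] [np.float64(-174.9), np.float64(96.7), np.float64(8.2), np.float64(-83.3)]
```

View pics/wrist1.png

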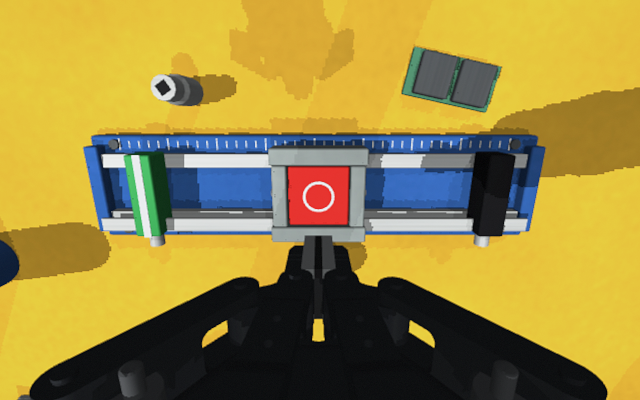

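The wrist view shows the plate ring at (318, 196), the stop's white line from about (137, 153) to (153, 236), and the rail square to the image, so the tool is aligned with it. Next, the distance to travel.

```bash
python3 - <<'E'
from h import *
im=cv2.imread("pics/wrist1.png")
g=cv2.inRange(cv2.cvtColor(im,cv2.COLOR_BGR2HSV),(45,100,60),(75,255,255)); g[:140]=0;g[250:]=0;g[:,:90]=0;g[:,200:]=0
for r in (160,195,230): 
    xs=np.where(g[r])[0]; w=[x for x in range(xs[0],xs[-1]) if im[r,x].min()>180]; print(r,xs[0],xs[-1],w[0],w[-1], ray("wrist",((w[0]+w[-1])/2,r),56).round(1))
p=ray("wrist",(318.5,195),52); q=ray("wrist",(145.5,195),56)
e=np.array([.115,-.993,0]); print(p,q,(q-p)@e)
E
```

```text
160 125 149 132 139 [ 478.5 -206.5   56. ]
195 131 155 138 144 [ 511.4 -202.8   56. ]
230 136 160 143 150 [ 546.4 -198.8   56. ]
[493.04008927 -36.35350002  52.        ] [ 510.88674474 -198.53440113   56.        ] 163.0980001835014
```

>>> jog_arm:
  rows:
    - [[0, 0.1, 4], [0, 0, 0], 0]
    - [[0, 0, 4], [0, 0, 0], 0]
    - [[0, 0, 1.8], [0, 0, 0], 0]
    - [[0, 0, 0], [0, 0, 0], 0]
    - [[0, 0, 0], [0, 0, 0], 0]

```text
clock: 3.52
position: [484.9, -37.3, 59.7]
ee_rot: [-0.058, 0.998, 0.0, 0.002]
contact_force: [0.2, -0.0, 0.5]
gripper_width: 0.1
```

>>> jog_arm:
  rows:
    - [[0, 0, 0.3], [0, 0, 0], 0]
    - [[0, 0, 0.3], [0, 0, 0], 0]
    - [[0, 0, 0.2], [0, 0, 0], 0]
    - [[0, 0, 0], [0, 0, 0], 0]
    - [[0, 0, 0], [0, 0, 0], 0]

```text
clock: 4.15
position: [483.6, -37.5, 50.2]
ee_rot: [-0.057, 0.998, -0.0, 0.0]
contact_force: [0.3, -0.8, -0.7]
gripper_width: -0.2
```

>>> jog_arm:
  rows:
    - [[0, 0, 0.2], [0, 0, 0], 0]
    - [[0, 0, 0], [0, 0, 0], 0]
    - [[0, 0, 0], [0, 0, 0], 0]

```text
clock: 4.53
position: [483.5, -37.5, 48.2]
ee_rot: [-0.057, 0.998, -0.0, -0.0]
contact_force: [-0.8, 0.5, -0.8]
gripper_width: -0.0
```

>>> jog_arm:
  rows:
    - [[0, 0, 0.2], [0, 0, 0], 0]
    - [[0, 0, 0], [0, 0, 0], 0]
    - [[0, 0, 0], [0, 0, 0], 0]

```text
clock: 4.9
position: [483.5, -37.5, 46.2]
ee_rot: [-0.057, 0.998, -0.0, -0.0]
contact_force: [0.2, 0.4, -0.0]
gripper_width: 0.2
```

There is no contact 6 mm below the plate's expected height, so I look before going further.

```bash
python3 look.py 2 wrist scene top; python3 - <<'E'
import cv2
t=cv2.imread("pics/top2.png")[150:270,240:420]; cv2.imwrite("pics/topc2.png",cv2.resize(t,None,fx=4.4,fy=4.4,interpolation=cv2.INTER_CUBIC))
t=cv2.imread("pics/scene2.png")[130:310,170:370]; cv2.imwrite("pics/scc2.png",cv2.resize(t,None,fx=3.3,fy=3.3,interpolation=cv2.INTER_CUBIC))
E
```

```text
clk 4.9 [483.5 -37.5  46.2] [ 0.2  0.4 -0. ] 0.2
[[-0.993 -0.115 -0.   ]
 [-0.115  0.993 -0.   ]
 [ 0.    -0.    -1.   ]]
[ 267  199   99   85 5292] ((316.0, 241.0), (84.0, 98.0), 90.0) [491.2 -37.1  52. ]
[[468.3 -68.4  52. ]
 [461.7 -11.7  52. ]
 [516.   -3.2  52. ]
 [523.1 -64.5  52. ]] [np.float64(-175.9), np.float64(96.6), np.float64(9.0), np.float64(-83.3)]
```

View pics/wrist2.png

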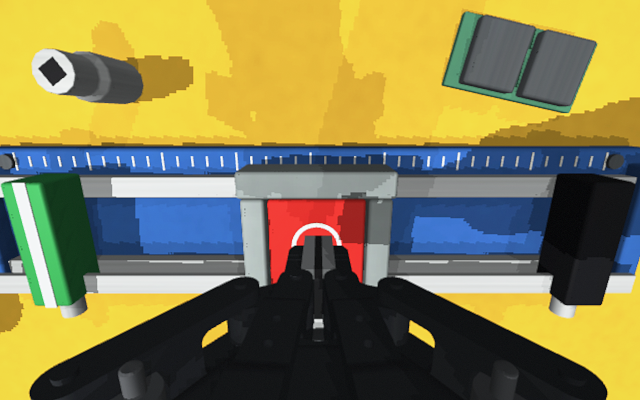

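View pics/scc2.png

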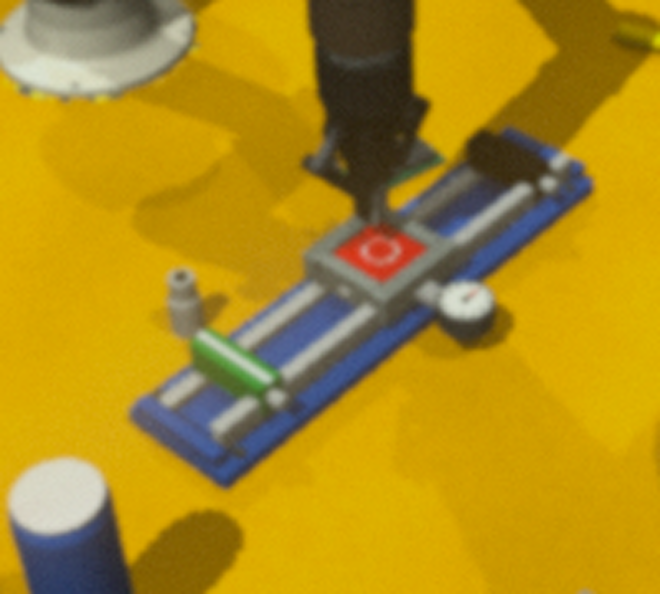

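```bash
python3 - <<'E'
from h import *
for n,f in (("scene",(170,130,3.3)),("top",(240,150,4.4)),("wrist",(0,0,1))):
    m=eyes.camera_model(n)
    for P in [(483.5,-37.5,46.2),(483.5,-37.5,52),(483.5,-37.5,60),(483.5,-37.5,70),(492.5,-37,52)]:
        u=cv2.projectPoints(np.array([P],float),np.array(m["rvec"],float),np.array(m["tvec"],float),np.array(m["K"],float),None)[0].ravel(); print(n,P,u.round(1),((u-f[:2])*f[2]).round())
t=cv2.imread("pics/scene2.png")[170:230,250:320]; cv2.imwrite("pics/scd2.png",cv2.resize(t,None,fx=9,fy=9,interpolation=cv2.INTER_CUBIC))
t=cv2.imread("pics/wrist2.png")[180:330,220:420]; cv2.imwrite("pics/wd2.png",cv2.resize(t,None,fx=4,fy=4,interpolation=cv2.INTER_CUBIC))
E
```

```text
scene (483.5, -37.5, 46.2) [282.6 205.5] [372. 249.]
scene (483.5, -37.5, 52) [282.5 203.9] [371. 244.]
scene (483.5, -37.5, 60) [282.4 201.7] [371. 237.]
scene (483.5, -37.5, 70) [282.3 199. ] [371. 228.]
scene (492.5, -37, 52) [284.8 205.4] [379. 249.]
top (483.5, -37.5, 46.2) [328.6 206.6] [390. 249.]
top (483.5, -37.5, 52) [328.7 206.3] [390. 248.]
top (483.5, -37.5, 60) [328.8 205.9] [391. 246.]
top (483.5, -37.5, 70) [328.9 205.4] [391. 244.]
top (492.5, -37, 52) [328.6 203.7] [390. 236.]
wrist (483.5, -37.5, 46.2) [316.8 225.7] [317. 226.]
wrist (483.5, -37.5, 52) [316.7 229.1] [317. 229.]
wrist (483.5, -37.5, 60) [316.7 234.1] [317. 234.]
wrist (483.5, -37.5, 70) [316.6 241.1] [317. 241.]
wrist (492.5, -37, 52) [315.9 243. ] [316. 243.]
```

View pics/scd2.png

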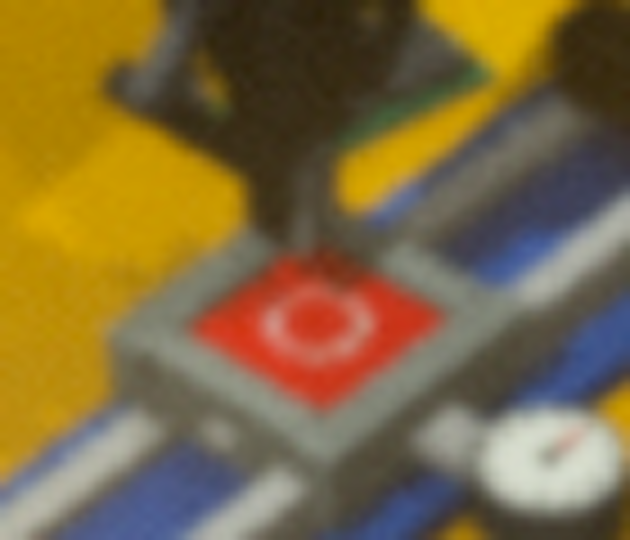

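View pics/wd2.png

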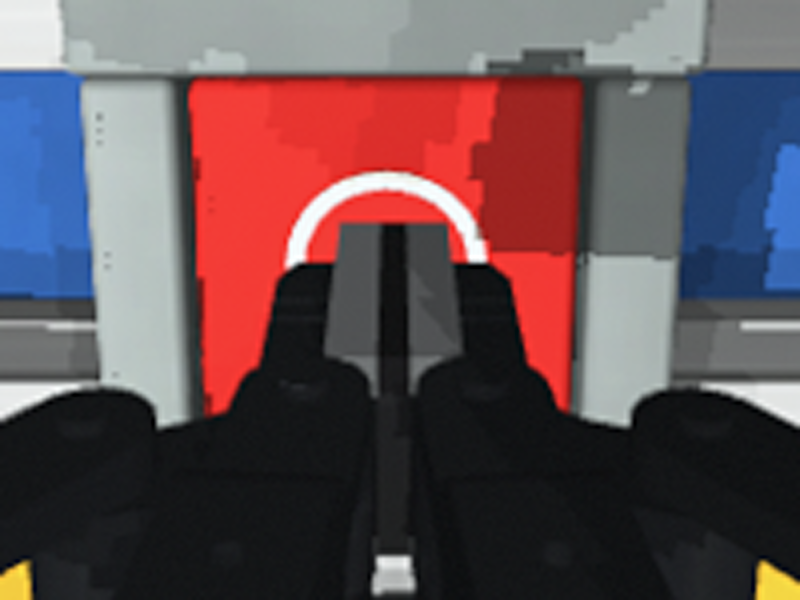

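```bash
python3 - <<'E'
from h import *
def P(n):
    m=eyes.camera_model(n);R=cv2.Rodrigues(np.array(m["rvec"],float))[0];t=np.array(m["tvec"],float).reshape(3,1);print(n,(-R.T@t).ravel().round(),R[2].round(2));return np.array(m["K"],float)@np.hstack([R,t])
A,B=P("scene"),P("wrist")
for a in [(283,198.5),(285,199)]:
    for b in [(317,236)]:
        X=cv2.triangulatePoints(A,B,np.array(a,float).reshape(2,1),np.array(b,float).reshape(2,1)).ravel(); print((X[:3]/X[3]).round(1))
t=cv2.imread("pics/top2.png")[180:230,295:365]; cv2.imwrite("pics/td2.png",cv2.resize(t,None,fx=9,fy=9,interpolation=cv2.INTER_CUBIC))
E
```

```text
scene [1266. -668.  941.] [-0.55  0.51 -0.66]
wrist [417. -44. 224.] [ 0.26  0.03 -0.96]
[482.3 -35.3  69.1]
[485.2 -32.3  66.7]
```

View pics/td2.png

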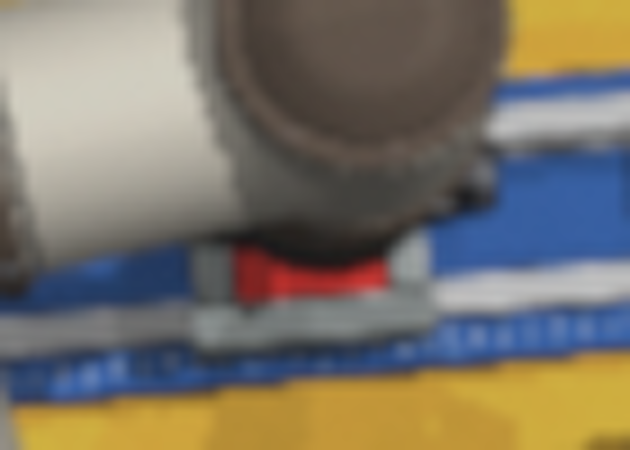

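Triangulating the fingertip from the scene and wrist pictures puts it at z≈67–69, about 20 mm above the reported z. That fits with no contact, since the real tip is still about 15 mm above the plate. I'll go on down in small steps and let the force decide.

>>> jog_arm:
  rows:
    - [[0, 0, 0.4], [0, 0, 0], 0]
    - [[0, 0, 0.4], [0, 0, 0], 0]
    - [[0, 0, 0], [0, 0, 0], 0]
    - [[0, 0, 0], [0, 0, 0], 0]

```text
clock: 5.55
position: [483.5, -37.5, 38.1]
ee_rot: [-0.058, 0.998, -0.0, -0.0]
contact_force: [-0.3, -0.1, -0.3]
gripper_width: -0.3
```

>>> jog_arm:
  rows:
    - [[0, 0, 0.2], [0, 0, 0], 0]
    - [[0, 0, 0], [0, 0, 0], 0]
    - [[0, 0, 0], [0, 0, 0], 0]

```text
clock: 5.92
position: [483.6, -37.5, 36.3]
ee_rot: [-0.057, 0.998, 0.0, 0.0]
contact_force: [0.0, 0.6, 0.5]
gripper_width: 0.1
```

>>> jog_arm:
  rows:
    - [[0, 0, 0.2], [0, 0, 0], 0]
    - [[0, 0, 0], [0, 0, 0], 0]
    - [[0, 0, 0], [0, 0, 0], 0]

```text
clock: 6.3
position: [483.5, -37.5, 34.2]
ee_rot: [-0.057, 0.998, -0.0, -0.0]
contact_force: [-0.8, 0.1, -0.7]
gripper_width: 0.2
```

>>> jog_arm:
  rows:
    - [[0, 0, 0.15], [0, 0, 0], 0]
    - [[0, 0, 0], [0, 0, 0], 0]
    - [[0, 0, 0], [0, 0, 0], 0]

```text
clock: 6.68
position: [483.5, -37.5, 32.7]
ee_rot: [-0.057, 0.998, -0.0, -0.0]
contact_force: [-0.0, -0.1, -0.6]
gripper_width: 0.1
```

```bash
python3 look.py 3 wrist scene; python3 - <<'E'
import cv2
t=cv2.imread("pics/scene3.png")[170:230,250:320]; cv2.imwrite("pics/scd3.png",cv2.resize(t,None,fx=9,fy=9,interpolation=cv2.INTER_CUBIC))
E
```

```text
clk 6.675 [483.5 -37.5  32.7] [-0.  -0.1 -0.6] 0.1
[[-0.993 -0.115 -0.   ]
 [-0.115  0.993 -0.   ]
 [ 0.    -0.    -1.   ]]
[ 263  206  107   80 5163] ((316.0, 245.5), (79.0, 106.0), 90.0) [488.1 -37.3  52. ]
[[468.4 -68.4  52. ]
 [461.8 -11.5  52. ]
 [509.3  -3.9  52. ]
 [516.4 -65.1  52. ]] [np.float64(-176.1), np.float64(96.6), np.float64(9.2), np.float64(-83.3)]
```

View pics/scd3.png

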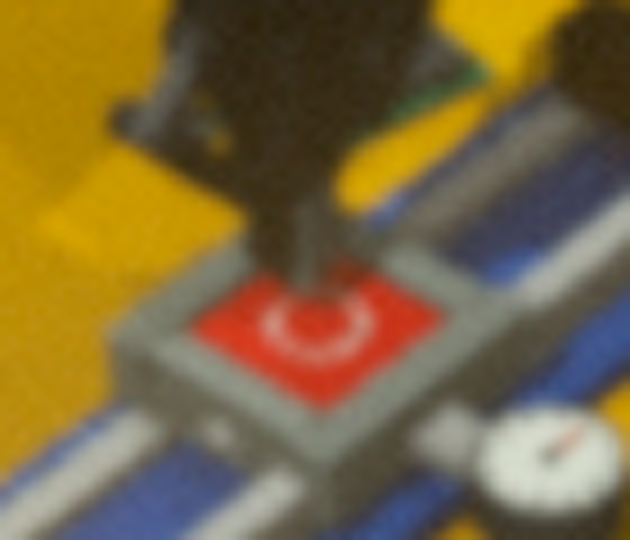

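View pics/wrist3.png

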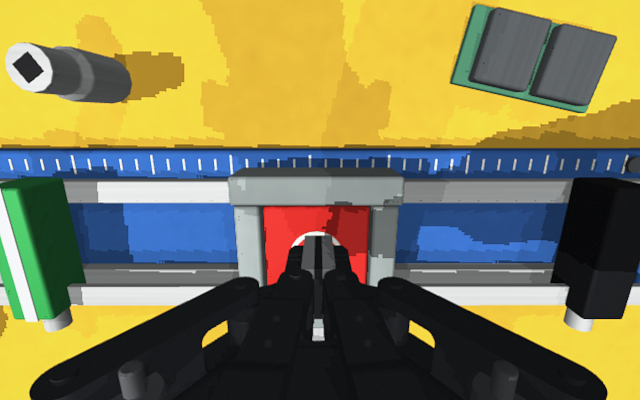

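The tip in the scene picture is now at about (284, 201.5), which is still a few mm above the plate. I keep going down.

>>> jog_arm:
  rows:
    - [[0, 0, 0.2], [0, 0, 0], 0]
    - [[0, 0, 0], [0, 0, 0], 0]
    - [[0, 0, 0], [0, 0, 0], 0]

```text
clock: 7.15
position: [483.5, -37.5, 30.7]
ee_rot: [-0.057, 0.998, -0.0, -0.0]
contact_force: [0.6, 0.0, 0.7]
gripper_width: -0.1
```

>>> jog_arm:
  rows:
    - [[0, 0, 0.2], [0, 0, 0], 0]
    - [[0, 0, 0], [0, 0, 0], 0]

```text
clock: 7.4
position: [483.3, -37.5, 28.5]
ee_rot: [-0.057, 0.998, -0.0, -0.0]
contact_force: [-0.7, 0.3, -0.7]
gripper_width: -0.2
```

>>> jog_arm:
  rows:
    - [[0, 0, 0.2], [0, 0, 0], 0]
    - [[0, 0, 0], [0, 0, 0], 0]

```text
clock: 7.65
position: [483.4, -37.5, 26.5]
ee_rot: [-0.057, 0.998, -0.0, -0.0]
contact_force: [-0.6, 0.3, 0.3]
gripper_width: 0.0
```

```bash
python3 look.py 4 wrist scene; python3 - <<'E'
import cv2, numpy as np
t=cv2.imread("pics/scene4.png")[170:230,250:320]; a=cv2.resize(t,None,fx=5.5,fy=5.5,interpolation=cv2.INTER_CUBIC)
t=cv2.imread("pics/wrist4.png")[170:300,220:420]; b=cv2.resize(t,(400,330),interpolation=cv2.INTER_CUBIC); cv2.imwrite("pics/c4.png",np.hstack([a,b]))
E
```

```text
clk 7.65 [483.4 -37.5  26.5] [-0.6  0.3  0.3] 0.0
[[-0.993 -0.115 -0.   ]
 [-0.115  0.993 -0.   ]
 [ 0.    -0.    -1.   ]]
[ 261  209  110   77 5100] ((315.810791015625, 246.7645263671875), (75.50120544433594, 109.07524871826172), 89.42127990722656) [486.  -37.6  52. ]
[[468.5 -68.5  52. ]
 [461.3 -12.1  52. ]
 [504.9  -4.6  52. ]
 [512.6 -65.1  52. ]] [np.float64(-175.6), np.float64(97.3), np.float64(9.8), np.float64(-82.7)]
```

View pics/c4.png

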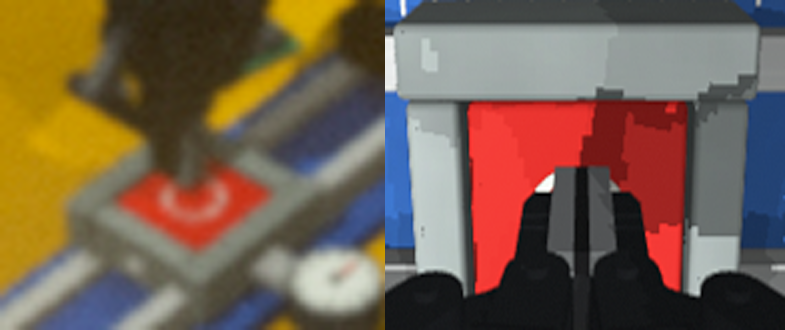

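The tip now reaches into the ring and contact is near. From here I take smaller steps.

>>> jog_arm:
  rows:
    - [[0, 0, 0.15], [0, 0, 0], 0]
    - [[0, 0, 0], [0, 0, 0], 0]

```text
clock: 8.0
position: [483.4, -37.5, 25.1]
ee_rot: [-0.057, 0.998, -0.0, -0.0]
contact_force: [-0.0, -0.2, -0.6]
gripper_width: 0.2
```

>>> jog_arm:
  rows:
    - [[0, 0, 0.15], [0, 0, 0], 0]
    - [[0, 0, 0], [0, 0, 0], 0]

```text
clock: 8.25
position: [483.4, -37.5, 23.6]
ee_rot: [-0.057, 0.998, -0.0, -0.0]
contact_force: [-0.4, 0.7, -0.1]
gripper_width: 0.0
```

>>> jog_arm:
  rows:
    - [[0, 0, 0.1], [0, 0, 0], 0]
    - [[0, 0, 0], [0, 0, 0], 0]

```text
clock: 8.5
position: [483.5, -37.5, 22.6]
ee_rot: [-0.057, 0.998, -0.0, -0.0]
contact_force: [-0.1, 0.3, 0.7]
gripper_width: -0.1
```

```bash
cat > cmp.sh <<'X'
python3 look.py $1 wrist scene; python3 - $1 <<'E'
import cv2, numpy as np,sys
n=sys.argv[1]
t=cv2.imread(f"pics/scene{n}.png")[175:225,255:315]; a=cv2.resize(t,(480,400),interpolation=cv2.INTER_CUBIC)
t=cv2.imread(f"pics/wrist{n}.png")[170:330,240:400]; b=cv2.resize(t,(320,320),interpolation=cv2.INTER_CUBIC); b=np.vstack([b,np.zeros((80,320,3),np.uint8)]);cv2.imwrite(f"pics/c{n}.png",np.hstack([a,b]))
E
X
bash cmp.sh 5
```

```text
clk 8.5 [483.5 -37.5  22.6] [-0.1  0.3  0.7] -0.1
[[-0.993 -0.115 -0.   ]
 [-0.115  0.993 -0.   ]
 [ 0.    -0.    -1.   ]]
[ 260  212  112   74 5059] ((315.5, 248.5), (73.0, 111.0), 90.0) [485.3 -37.9  52. ]
[[468.5 -68.2  52. ]
 [462.  -12.1  52. ]
 [503.3  -5.3  52. ]
 [510.3 -65.5  52. ]] [np.float64(-176.2), np.float64(96.6), np.float64(9.3), np.float64(-83.3)]
```

View pics/c5.png

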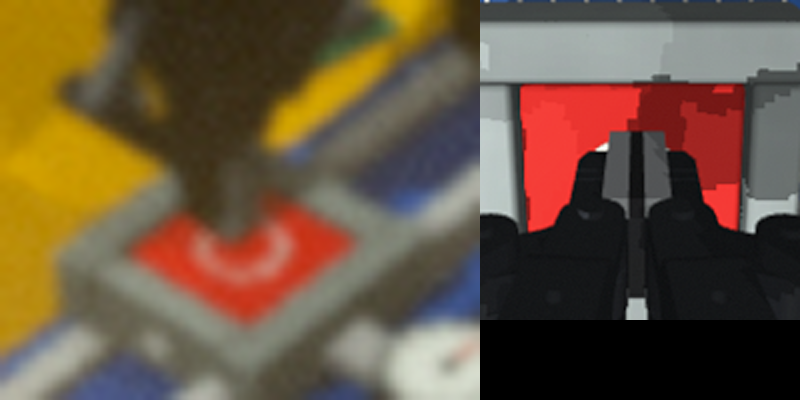

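```bash
python3 - <<'E'
from h import *
for z in (22,30,40,45,50,52,55,60,65): print(z,ray("wrist",(317,235.5),z).round(1))
m=eyes.camera_model("wrist");print(m["K"])
E
```

```text
22 [490.2 -36.6  22. ]
30 [486.9 -36.9  30. ]
40 [482.9 -37.4  40. ]
45 [480.8 -37.6  45. ]
50 [478.8 -37.8  50. ]
52 [478.  -37.9  52. ]
55 [476.7 -38.   55. ]
60 [474.7 -38.3  60. ]
65 [472.7 -38.5  65. ]
[[307.10905438   0.         317.91299918]
 [  0.         307.10905438 198.83647027]
 [  0.           0.           1.        ]]
```

>>> jog_arm:
  rows:
    - [[0, 0, 0.1], [0, 0, 0], 0]
    - [[0, 0, 0.1], [0, 0, 0], 0]
    - [[0, 0, 0], [0, 0, 0], 0]

```text
clock: 8.98
position: [483.4, -37.5, 20.6]
ee_rot: [-0.057, 0.998, -0.0, -0.0]
contact_force: [-0.2, 0.1, 0.3]
gripper_width: 0.1
```

>>> jog_arm:
  rows:
    - [[0, 0, 0.1], [0, 0, 0], 0]
    - [[0, 0, 0.1], [0, 0, 0], 0]
    - [[0, 0, 0], [0, 0, 0], 0]

```text
clock: 9.35
position: [483.4, -37.5, 18.6]
ee_rot: [-0.057, 0.998, -0.0, -0.0]
contact_force: [-0.3, -0.9, -0.7]
gripper_width: 0.2
```

```bash
bash cmp.sh 6; python3 -c "
from bench import arm; s=arm.read_state(); print(s['joints'].round(4),s['joint_efforts'].round(2),s['wrist_torque'])"
```

```text
clk 9.35 [483.4 -37.5  18.6] [-0.3 -0.9 -0.7] 0.2
[[-0.993 -0.115 -0.   ]
 [-0.115  0.993 -0.   ]
 [ 0.    -0.    -1.   ]]
[ 259  214  115   72 5058] ((315.9999694824219, 249.5), (113.99998474121094, 70.99998474121094), -0.0) [484.  -37.7  52. ]
[[507.8 -65.4  52. ]
 [468.3 -68.   52. ]
 [461.7 -11.8  52. ]
 [500.8  -5.3  52. ]] [np.float64(-83.3), np.float64(-176.3), np.float64(96.6), np.float64(9.4)]
[ 0.2585  0.3679 -0.5545 -0.     -0.6485 -1.7142] [ -0.   -31.71  12.23   2.72  -0.     0.  ] [-0.02983807 -0.0679767   0.00291427]
```

View pics/c6.png

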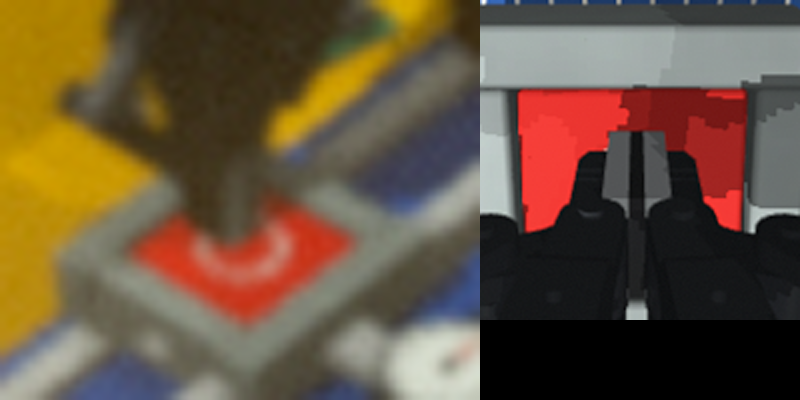

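View pics/wrist6.png

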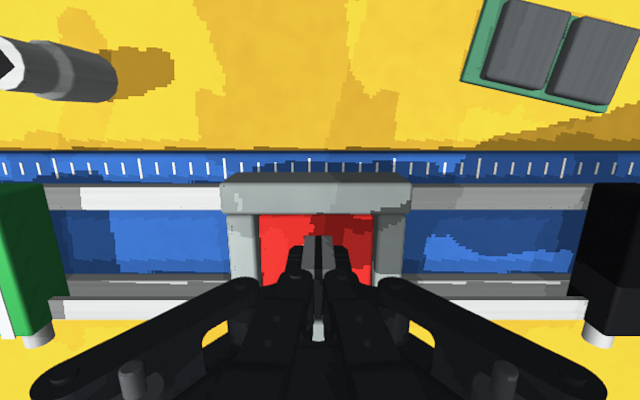

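Both views now fit a tip about 38–42 mm above the reported TCP: using the 22 mm pad width, the wrist ray puts the tip's near edge at z≈60. Contact should come at a reported z of about 10–12. I continue, with the force as the guard.

>>> jog_arm:
  rows:
    - [[0, 0, 0.15], [0, 0, 0], 0]
    - [[0, 0, 0.15], [0, 0, 0], 0]
    - [[0, 0, 0], [0, 0, 0], 0]

```text
clock: 9.82
position: [483.3, -37.5, 16.0]
ee_rot: [-0.058, 0.998, -0.0, -0.0]
contact_force: [-1.8, 0.6, 4.8]
gripper_width: 0.2
```

>>> jog_arm:
  rows:
    - [[0, 0, 0.1], [0, 0, 0], 0]
    - [[0, 0, 0.1], [0, 0, 0], 0]
    - [[0, 0, 0], [0, 0, 0], 0]

```text
clock: 10.2
position: [483.0, -37.6, 14.4]
ee_rot: [-0.058, 0.998, -0.0, -0.0]
contact_force: [-4.4, 0.5, 9.6]
gripper_width: -0.0
```

>>> jog_arm:
  rows:
    - [[0, 0, 0.1], [0, 0, 0], 0]
    - [[0, 0, 0.1], [0, 0, 0], 0]
    - [[0, 0, 0], [0, 0, 0], 0]

```text
clock: 10.58
position: [482.5, -37.7, 12.5]
ee_rot: [-0.058, 0.998, -0.0, -0.001]
contact_force: [-5.1, 0.8, 11.1]
gripper_width: -0.1
```

Contact started at a reported z of about 17.5. I press a little deeper, then check the tilt.

>>> jog_arm:
  rows:
    - [[0, 0, 0.1], [0, 0, 0], 0]
    - [[0, 0, 0.1], [0, 0, 0], 0]
    - [[0, 0, 0], [0, 0, 0], 0]

```text
clock: 10.95
position: [482.1, -37.8, 10.5]
ee_rot: [-0.058, 0.998, -0.0, -0.001]
contact_force: [-7.2, 1.0, 11.9]
gripper_width: -0.0
```

```bash
bash cmp.sh 7
```

```text
clk 10.95 [482.1 -37.8  10.5] [-7.2  1.  11.9] -0.0
[[-0.993 -0.115 -0.003]
 [-0.115  0.993 -0.001]
 [ 0.003 -0.    -1.   ]]
[ 260  222  113   64 4161] ((315.9999694824219, 253.5), (111.99998474121094, 62.99999237060547), 0.0) [481.1 -38.2  52. ]
[[501.4 -64.1  52. ]
 [468.  -66.3  52. ]
 [461.9 -13.8  52. ]
 [494.9  -8.4  52. ]] [np.float64(-83.3), np.float64(-176.2), np.float64(96.7), np.float64(9.3)]
```

View pics/c7.png

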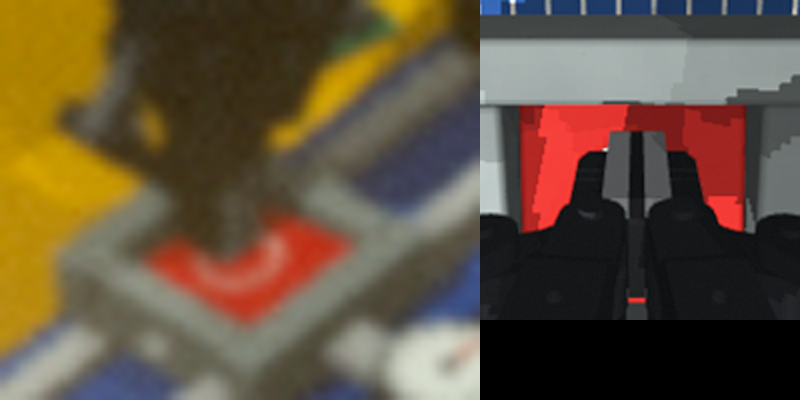

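The plate is clearly tilted, with dark gaps at the well's sides: about 7 mm down at the tip and 5–6 mm at its middle. The brake is off, so I push toward the green stop, along tool -y.

>>> jog_arm:
  rows:
    - [[0, -0.1, 0], [0, 0, 0], 0]
    - [[0, -0.2, 0], [0, 0, 0], 0]
    - [[0, -0.4, 0], [0, 0, 0], 0]
    - [[0, -0.6, 0], [0, 0, 0], 0]
    - [[0, -0.6, 0], [0, 0, 0], 0]
    - [[0, -0.6, 0], [0, 0, 0], 0]
    - [[0, -0.4, 0], [0, 0, 0], 0]
    - [[0, -0.1, 0], [0, 0, 0], 0]

```text
clock: 12.05
position: [485.6, -67.8, 10.6]
ee_rot: [-0.057, 0.998, -0.0, -0.001]
contact_force: [-6.2, 1.6, 11.7]
gripper_width: -0.2
```

```bash
bash cmp.sh 8
```

```text
clk 12.05 [485.6 -67.8  10.6] [-6.2  1.6 11.7] -0.2
[[-0.993 -0.114 -0.003]
 [-0.114  0.993 -0.001]
 [ 0.003 -0.    -1.   ]]
[ 260  222  113   64 4192] ((315.9999694824219, 253.5), (111.99998474121094, 62.99999237060547), -0.0) [484.6 -68.2  52. ]
[[504.9 -94.1  52. ]
 [471.5 -96.3  52. ]
 [465.4 -43.8  52. ]
 [498.4 -38.4  52. ]] [np.float64(-83.3), np.float64(-176.2), np.float64(96.6), np.float64(9.3)]
```

View pics/wrist8.png

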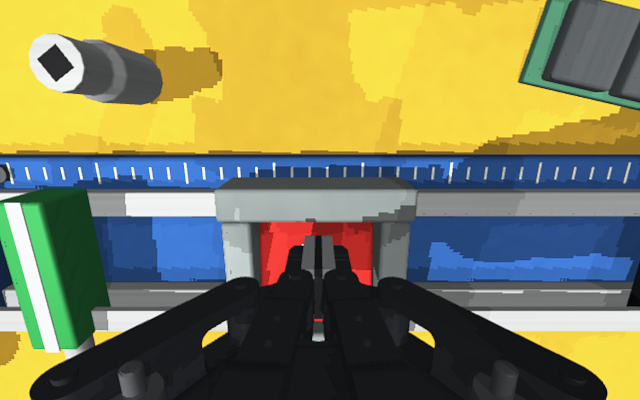

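The carriage follows without slipping, and the same plate rectangle shows in the wrist view. I continue.

>>> jog_arm:
  rows:
    - [[0, -0.2, 0], [0, 0, 0], 0]
    - [[0, -0.5, 0], [0, 0, 0], 0]
    - [[0, -0.8, 0], [0, 0, 0], 0]
    - [[0, -0.9, 0], [0, 0, 0], 0]
    - [[0, -0.9, 0], [0, 0, 0], 0]
    - [[0, -0.9, 0], [0, 0, 0], 0]
    - [[0, -0.9, 0], [0, 0, 0], 0]
    - [[0, -0.6, 0], [0, 0, 0], 0]
    - [[0, -0.3, 0], [0, 0, 0], 0]
    - [[0, 0, 0], [0, 0, 0], 0]

```text
clock: 13.4
position: [492.5, -127.7, 10.7]
ee_rot: [-0.057, 0.998, -0.0, -0.001]
contact_force: [-5.8, -1.3, 11.7]
gripper_width: 0.2
```

```bash
bash cmp.sh 9
```

```text
clk 13.4 [ 492.5 -127.7   10.7] [-5.8 -1.3 11.7] 0.2
[[-0.993 -0.115 -0.002]
 [-0.115  0.993 -0.001]
 [ 0.003 -0.001 -1.   ]]
[ 259  221  114   65 4209] ((315.4999694824219, 253.0), (112.99998474121094, 63.99999237060547), -0.0) [ 491.4 -128.3   52. ]
[[ 512.1 -154.4   52. ]
 [ 478.1 -156.6   52. ]
 [ 471.9 -103.6   52. ]
 [ 505.5  -98.1   52. ]] [np.float64(-83.3), np.float64(-176.3), np.float64(96.7), np.float64(9.3)]
```

View pics/wrist9.png

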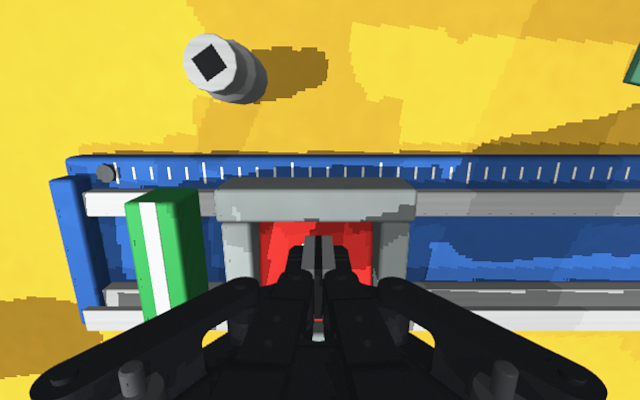

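The gap from bumper to stop is down to about 10–15 mm. I creep on, watching the force.

>>> jog_arm:
  rows:
    - [[0, -0.2, 0], [0, 0, 0], 0]
    - [[0, -0.3, 0], [0, 0, 0], 0]
    - [[0, -0.3, 0], [0, 0, 0], 0]
    - [[0, -0.2, 0], [0, 0, 0], 0]
    - [[0, 0, 0], [0, 0, 0], 0]

```text
clock: 14.12
position: [493.7, -137.4, 10.7]
ee_rot: [-0.058, 0.998, -0.0, -0.001]
contact_force: [-5.3, -0.9, 11.1]
gripper_width: 0.2
```

>>> jog_arm:
  rows:
    - [[0, -0.15, 0], [0, 0, 0], 0]
    - [[0, -0.15, 0], [0, 0, 0], 0]
    - [[0, 0, 0], [0, 0, 0], 0]

```text
clock: 14.5
position: [494.0, -140.3, 10.8]
ee_rot: [-0.058, 0.998, -0.0, -0.001]
contact_force: [-4.5, 0.4, 11.9]
gripper_width: 0.1
```

```bash
bash cmp.sh 10
```

```text
clk 14.5 [ 494.  -140.3   10.8] [-4.5  0.4 11.9] 0.1
[[-0.993 -0.115 -0.002]
 [-0.115  0.993 -0.001]
 [ 0.002 -0.    -1.   ]]
[ 259  221  114   65 4201] ((315.4999694824219, 253.0), (112.99998474121094, 63.99999237060547), -0.0) [ 492.8 -140.8   52. ]
[[ 513.5 -167.    52. ]
 [ 479.6 -169.2   52. ]
 [ 473.4 -116.2   52. ]
 [ 506.9 -110.7   52. ]] [np.float64(-83.3), np.float64(-176.3), np.float64(96.7), np.float64(9.3)]
```

View pics/wrist10.png

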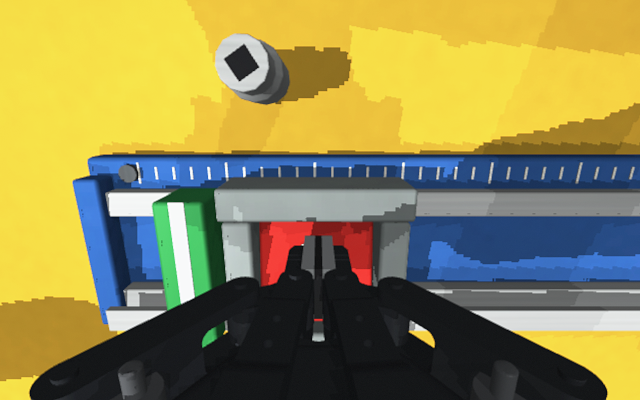

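The gap between frame and stop is nearly closed in the wrist view (stop edge ~214, frame edge ~216). I creep the last millimetres.

>>> jog_arm:
  rows:
    - [[0, -0.1, 0], [0, 0, 0], 0]
    - [[0, -0.1, 0], [0, 0, 0], 0]
    - [[0, 0, 0], [0, 0, 0], 0]

```text
clock: 14.98
position: [494.2, -142.1, 10.7]
ee_rot: [-0.058, 0.998, -0.0, -0.001]
contact_force: [-5.9, -0.2, 12.4]
gripper_width: -0.1
```

>>> jog_arm:
  rows:
    - [[0, -0.1, 0], [0, 0, 0], 0]
    - [[0, -0.1, 0], [0, 0, 0], 0]
    - [[0, 0, 0], [0, 0, 0], 0]

```text
clock: 15.35
position: [494.3, -143.6, 10.6]
ee_rot: [-0.057, 0.998, 0.0, -0.001]
contact_force: [-4.4, 3.1, 12.0]
gripper_width: -0.1
```

>>> jog_arm:
  rows:
    - [[0, -0.1, 0], [0, 0, 0], 0]
    - [[0, -0.1, 0], [0, 0, 0], 0]
    - [[0, 0, 0], [0, 0, 0], 0]

```text
clock: 15.72
position: [494.8, -144.9, 10.6]
ee_rot: [-0.058, 0.998, 0.0, -0.001]
contact_force: [-5.7, 6.3, 11.8]
gripper_width: 0.2
```

```bash
bash cmp.sh 11
```

```text
clk 15.725 [ 494.8 -144.9   10.6] [-5.7  6.3 11.8] 0.2
[[-0.993 -0.115 -0.002]
 [-0.115  0.993  0.001]
 [ 0.002  0.001 -1.   ]]
[ 262  221  114   66 4261] ((318.5, 253.5), (65.0, 113.0), 90.0) [ 493.7 -144.1   52. ]
[[ 480.2 -172.5   52. ]
 [ 474.  -119.6   52. ]
 [ 508.1 -113.9   52. ]
 [ 514.6 -170.2   52. ]] [np.float64(-176.1), np.float64(96.6), np.float64(9.5), np.float64(-83.4)]
```

View pics/wrist11.png

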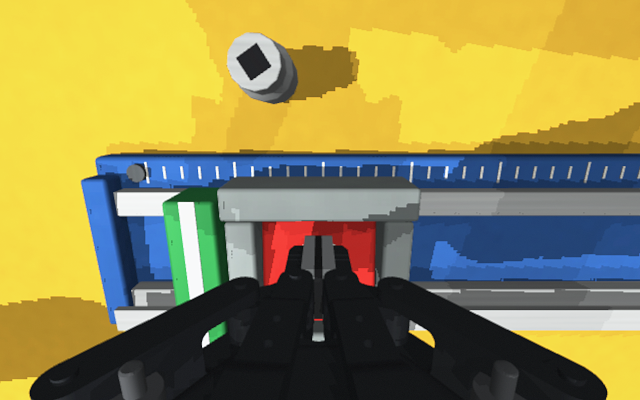

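The carriage is against the stop: lateral force rose to 6 N, and the plate slid about 3 px relative to the finger. Now I lift straight up.

>>> jog_arm:
  rows:
    - [[0, 0, -0.2], [0, 0, 0], 0]
    - [[0, 0, -0.2], [0, 0, 0], 0]
    - [[0, 0, -0.2], [0, 0, 0], 0]
    - [[0, 0, -0.2], [0, 0, 0], 0]
    - [[0, 0, -0.3], [0, 0, 0], 0]
    - [[0, 0, -1], [0, 0, 0], 0]
    - [[0, 0, -3], [0, 0, 0], 0]
    - [[0, 0, -4], [0, 0, 0], 0]
    - [[0, 0, -4], [0, 0, 0], 0]
    - [[0, 0, -2], [0, 0, 0], 0]

```text
clock: 17.08
position: [497.1, -146.0, 163.8]
ee_rot: [-0.057, 0.998, -0.0, 0.002]
contact_force: [-0.6, -0.5, -0.5]
gripper_width: 0.2
```

```bash
bash cmp.sh 12; python3 - <<'E'
from h import *
import cv2
im=cv2.imread("pics/wrist12.png")
g=cv2.inRange(cv2.cvtColor(im,cv2.COLOR_BGR2HSV),(45,100,60),(75,255,255))
for r in (185,195,205):
    xs=np.where(g[r])[0]; w=[x for x in range(xs[0],xs[-1]) if im[r,x].min()>180]; print(r,xs[0],xs[-1],w and (w[0],w[-1],ray("wrist",((w[0]+w[-1])/2,r),56).round(1)))
E
```

```text
clk 17.075 [ 497.1 -146.   163.8] [-0.6 -0.5 -0.5] 0.2
[[-0.993 -0.115  0.005]
 [-0.115  0.993 -0.   ]
 [-0.004 -0.001 -1.   ]]
[ 290  165   61   57 3374] ((320.0, 193.0), (56.0, 60.0), 90.0) [ 507.2 -142.8   52. ]
[[ 483.  -174.6   52. ]
 [ 476.3 -117.6   52. ]
 [ 532.6 -109.4   52. ]
 [ 539.7 -169.4   52. ]] [np.float64(-174.8), np.float64(96.7), np.float64(8.3), np.float64(-83.3)]
185 246 269 (254, 260, array([ 504. , -203.4,   56. ]))
195 247 270 (254, 260, array([ 513.9, -202.8,   56. ]))
205 247 270 (255, 261, array([ 523.8, -201.2,   56. ]))
```

View pics/wrist12.png

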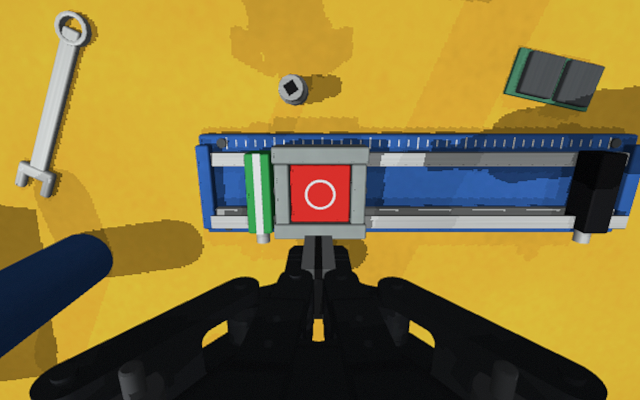

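View pics/scene12.png

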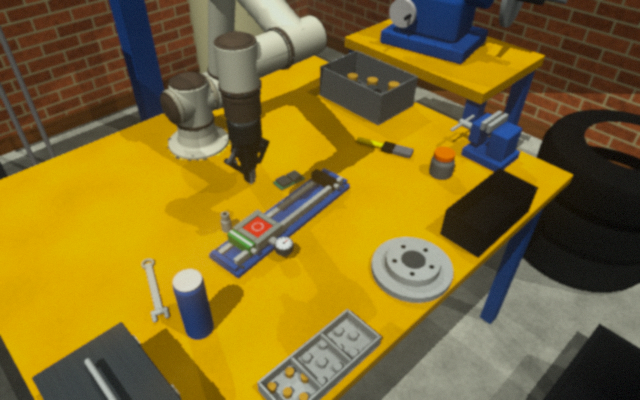

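The wrist view shows the plate back up in the well at (320, 193). The measured distance from carriage to stop is about 60 mm, and the socket, pad and spanner are undisturbed. I'll settle briefly, then hand in.

>>> jog_arm:
  rows:
    - [[0, 0, 0], [0, 0, 0], 0]
    - [[0, 0, 0], [0, 0, 0], 0]
    - [[0, 0, 0], [0, 0, 0], 0]

```text
clock: 17.55
position: [495.5, -145.7, 159.7]
ee_rot: [-0.057, 0.998, 0.0, -0.001]
contact_force: [0.3, -0.3, -0.7]
gripper_width: 0.1
```

```bash
python3 look.py 13 wrist; python3 -c "
from bench import arm; print(arm.job_done())"
```

```text
clk 17.55 [ 495.5 -145.7  159.7] [ 0.3 -0.3 -0.7] 0.1
[[-0.993 -0.115 -0.002]
 [-0.115  0.993  0.   ]
 [ 0.002  0.    -1.   ]]
[ 289  168   61   58 3476] ((319.0, 196.5), (57.0, 60.0), 90.0) [ 505.4 -142.9   52. ]
[[ 481.1 -174.2   52. ]
 [ 474.6 -118.1   52. ]
 [ 531.  -110.1   52. ]
 [ 537.8 -169.    52. ]] [np.float64(-174.8), np.float64(96.6), np.float64(8.2), np.float64(-83.4)]
the job is handed in; nothing more can be done
None
```

The carriage is set against the green stop with the plate up. I pressed the plate with the shut fingertips to about 7 mm at the tip, with about 12 N downward. Keeping it pressed, I pushed the carriage about 107 mm along the rail until it met the stop, where the sideways force rose to about 6 N. Then I lifted straight up and handed in at 17.6 s.

**Last checks:**
- **Position:** carriage middle to stop line measured about 60 mm, as it should be at contact.
- **Plate:** it looks back up at rest level in the wrist view.
- **Robot:** it is clear of everything, with the force reading near zero.
- **Loose things:** the socket, pad, spanner, can, brush and jar show no disturbance in the pictures.

**One disagreement:** contact with the plate came at a reported TCP height of about 17 mm, though its top is 52 mm above the bench. The real tips therefore sat roughly 35 mm above the reported TCP, a gap I did not explain. I relied on the force reading and the pictures for depth instead.

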